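# Close the board clamp with its folding crank

### The job

Two crank-operated board clamps are bolted to the electronics bench; use the one with the green circuit board in it. Swing its folded crank handle up until it stands upright, crank it clockwise (seen from above) until the jaw is fully closed on the board, about half a turn, and then fold the handle back down flat along the crank arm and let go.

Things in the scene. Friction and masses are not known exactly. Their poses are not given: they have to be found in the camera images.
- clamp: Clamp holding the board, bolted down. Origin on the bench under the crank axis, mid gearbox (110 x 110 mm, 45 high; foot plate 130 x 130, 6 high). Its x axis runs from gearbox along the jaw bed (z up): green board flat at x 96-160 mm, 34 high; fixed end jaw to x 175, 46 high; sliding jaw by the gearbox, 47 high, driven 24 mm to the board by the crank. The empty clamp is the same without board.
- crank (a joint): Turn of the flat steel arm (16 mm wide, 70-78 mm above the bench, 81 mm long, hub radius 8) about the clamp's z; grows clockwise seen from above. At 0 the arm (axis to fold hinge) points along the clamp's -x, at 1.57 along +y; stop 3.10: almost +x, jaw closed on the board. Starts at 0 to 0.9. Friction about 0.1 N m; stays where left.
- handle (a joint): Fold of the handle about a level hinge square to the arm, at its outer end: 75 mm from the crank axis, 93 mm above the bench. 0: folded, lying level over the arm (3 mm gap), pointing from the hinge in to the crank axis; 1.57: upright over the arm's end (stop at 1.58). Starts at 0 to 0.1. Friction about 0.05 N m; stays at any angle.
- ball (a point): Centre of the black ball knob (24 mm diameter) on the free end of the handle, 50 mm from the fold hinge, on a steel stem 9 mm thick. The ball spins freely about the handle's length, so when upright the hand need not turn with the crank. Folded, the ball is 93 mm above the bench, 25 mm from the crank axis, 3 mm above the arm; upright, 143 mm above the bench. x axis: along the handle to its free end.

How it is judged:
On the way, in this order (a step that is already met when the one before it is completed fails the run):
1. the handle of the clamp with the board is swung out upright (within 15 degrees) (value of joint handle above 1.31 rad and value of joint crank below 2.5 rad), for 0.2 s.
2. with the handle out, the crank is turned clockwise until the jaw is closed on the board (within 12 degrees of its stop) (value of joint crank above 2.88 rad and value of joint handle above 1 rad), for 0.2 s.
At the end, for the whole second after the job is handed in: The crank is within 12 degrees (0.22 rad) of its closed stop (jaw closed on the board) and the handle is folded back to within 15 degrees (0.26 rad) of flat along the arm (value of joint crank above 2.88 rad and value of joint handle below 0.26 rad); the robot touches nothing.
It also fails if it takes over 50 s, if anything falls off the work surface, if the arm or the gripper's body presses on something with over 40 N, if the wrist force passes 120 N, or if a joint passes its speed limit or range.

### The arm

A 7-joint arm with a two-finger parallel gripper is mounted at the origin on the work surface. World frame = base frame: x ahead of the robot, y to its left, z up, the work surface at z = 0. Lengths are in m, angles in rad, forces in N, time in s.
With the tool pointing down it reaches from about 0.425 to 1.025 m from the base axis. Payload 3.6 kg.
Tool frame: the origin (TCP) lies on the centre line of the jaws, within the pads' length; the fingertips stand 8 mm ahead of it and the grasp point (between the pads) lies 11 mm behind it (manip.tips_ahead is the distance from the TCP to the fingertips, in m); z points along the fingers, y is the line along which they close (so a half turn about z gives the same grasp; the last joint's range is limited). The gripper opens to 85 mm and grips with 20 to 120 N. Pads are 22 mm wide; open, the fingers measure 114 mm over their backs; the gripper's body (76 mm by 85 mm) begins 54 mm behind the grasp point. The pads swing forward as they close: fully open they stand 13 mm farther back than shut.
Start: joints at [-0.093, 0.591, 0.048, 1.609, -0.033, 0.943, -0.034], TCP at [0.725, 0, 0.239] pointing down, gripper open.
Joint ranges: [-2.69, 2.69], [-0.47, 2.24], [-1.27, 1.36], [0.19, 2.51], [-1.53, 4.68], [0.08, 2.07], [-3.09, 3.09]. Speed limits (rad/s): [2.57, 2.57, 3.14, 3.14, 3.14, 3.14, 3.14].

### API

Orientations are given as a 3x3 rotation matrix whose columns are the frame's x, y, z axes.
In Python, from workcell import manip gives the robot as it stands. The module is installed in compiled form; this text tells all that it offers.
- The arm moves only by the shell command python3 -m creep 'ROWS' [OPENING]. ROWS is a JSON object of lists of equal length, an entry for each row: "dp": the shift along the tool's x, y, z in mm, a list of three; "roll": the turn about the tool's z in rad. A call has 1 to 5 rows; each row is the pose to reach, as a shift and turn from the pose commanded when the call began, along the tool's axes at that moment; what a row does not reach only later rows make up. A row lasts 1/10 s, in which the tool goes at most 50 mm and 8.59 degrees, less where a joint would pass 70% of its speed; a pose out of reach is approached as far as the arm can. A call with a gripper value outside its range is refused whole. OPENING is the opening, from 0 (shut) to 1 (fully open), set as the call begins (- or left out, the last holds). The fingers move at their own pace and stop on an object; the grip force is fixed at half the most. Time passes only in rows, so rows that repeat a pose let the fingers close. It gives the time, the measured TCP pose, the force, the opening and the grip force at its end, in the units of the state.
- manip.state(): the state, without advancing time (a new reading comes with each control period).
- manip.get_image(name): name is "scene" or "side" or "wrist"; returns the picture (480x640x3 uint8, red, green, blue); there is no depth.
- manip.get_calibration(name): a dict with "fx", "fy", "cx", "cy" (pixels), "rvec" (rotation vector, rad) and "tvec" (3), from world to camera coordinates, as OpenCV has them; the wrist camera has in their place "tool_from_camera" (4x4, takes a point from camera to tool coordinates, whose origin is the TCP and whose axes are the flange's). Camera axes: x right, y down, z forward; pixel columns grow to the right and rows downward; lengths in m; the calibration is good to about 2 mm. A picture is of the moment at which its call begins: read the wrist's pose just before it. get_calibration takes no time and is no camera call.
- manip.close_job(): hands the job in; it is judged then, once.
The state is a dict: "clock": time; "joint_positions": joint angles; "qd": joint speeds; "effort": joint torques, N m; "ee_pos": TCP position; "eef_rot": TCP orientation; "ft_force": force on the tool from outside, world axes, zero at the start; "wrist_torque": the same for the moment, N m; "grip_width": finger opening in m; "grip_force": force on a finger pad.
Only numpy, scipy, OpenCV 4.12 (cv2) and the standard library are available. Lean on these libraries where they do the work, as an engineer would, in place of code of your own. Each camera call takes 0.05 s, during which the arm holds its last target. There are 200 camera calls.

## Working session

There is one attempt and no reset: what is moved stays moved. The work goes in short steps, Python scripts to look and compute and a shell command to move; the robot and the scene stay as the last step left them, time stands still between calls to the robot, and variables do not carry over. Pictures are saved under pics/ and viewed, at most 10 in all, crops included, and the job is handed in when it is done.

```bash
mkdir -p pics
python3 - <<'E'
from workcell import manip
import cv2,numpy as np
for n in("scene","side","wrist"):
    s=manip.state();im=manip.get_image(n);cv2.imwrite(f"pics/{n}0.png",im[:,:,::-1]);print(n,manip.get_calibration(n))
print(s["ee_pos"],s["eef_rot"],s["clock"],manip.tips_ahead)
E
```

```text
scene {'fx': 569.9626186734068, 'fy': 569.9626186734068, 'cx': 309.9166323513689, 'cy': 232.00667467110168, 'rvec': array([ 2.48262658,  0.58959728, -0.19952066]), 'tvec': array([-0.42599832, -0.13138849,  1.00602137])}
side {'fx': 447.1911181901084, 'fy': 447.1911181901084, 'cx': 326.39921552726724, 'cy': 235.0409103394969, 'rvec': array([ 0.22658583, -2.69788702,  1.39441745]), 'tvec': array([0.50698241, 0.11738693, 0.75198016])}
wrist {'fx': 332.5093986106753, 'fy': 332.5093986106753, 'cx': 313.35283984654586, 'cy': 235.83251436909674, 'tool_from_camera': array([[ 5.82792544e-05, -9.59524228e-01, -2.81626086e-01,
         7.08527862e-02],
       [ 9.99999735e-01, -1.48443256e-04,  7.12697260e-04,
         4.62766644e-04],
       [-7.25655782e-04, -2.81626053e-01,  9.59523965e-01,
        -1.35541901e-01],
       [ 0.00000000e+00,  0.00000000e+00,  0.00000000e+00,
         1.00000000e+00]])}
[ 7.24251438e-01 -3.70999782e-06  2.38239994e-01] [[-5.38106569e-05  9.99997880e-01 -2.05856782e-03]
 [ 9.99999990e-01  5.35337268e-05 -1.34580479e-04]
 [-1.34469991e-04 -2.05857504e-03 -9.99997872e-01]] 0.1 0.008
```

View pics/scene0.png

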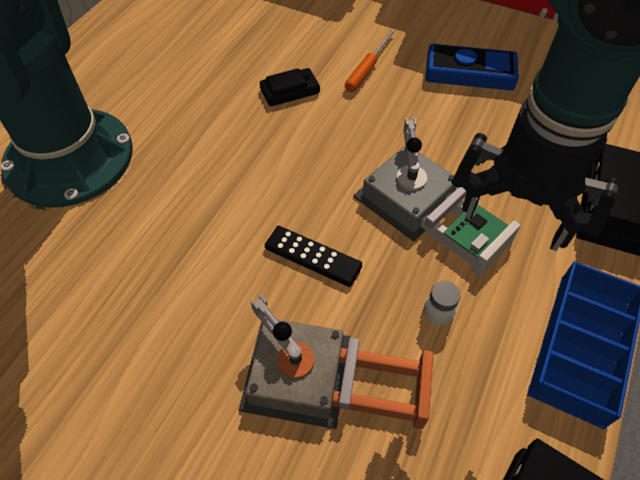

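View pics/side0.png

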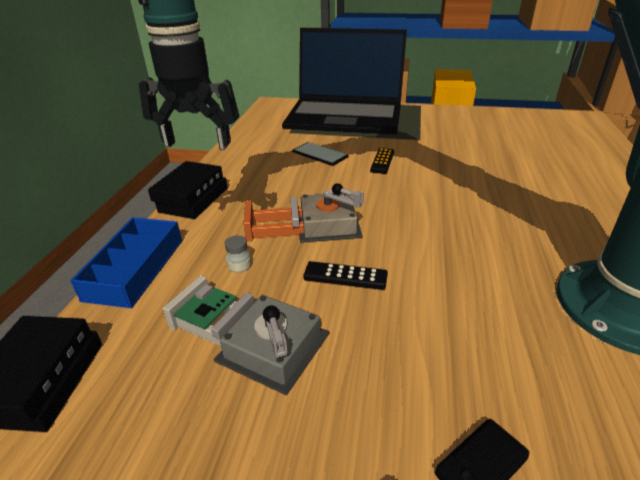

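View pics/wrist0.png

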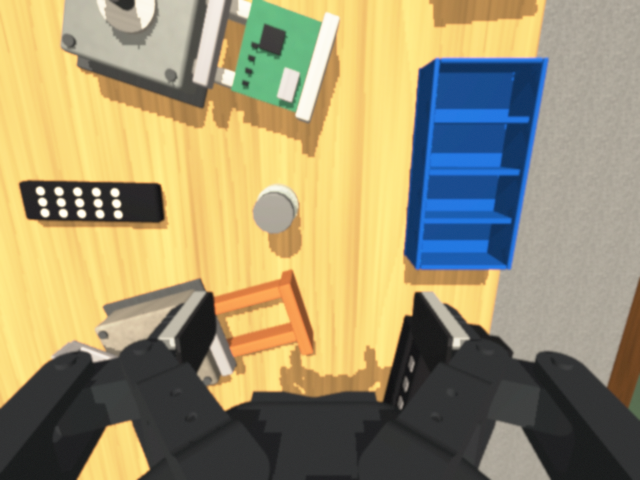

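The scene view shows the green-board clamp with its ball near (414,145) and crank end near (410,122). In the side view the ball is near (271,314) and the arm end near (282,352). I'll enlarge both to get the corners.

Run:
```python
import cv2,numpy as np
a=cv2.imread("pics/scene0.png")[100:280,345:525];b=cv2.imread("pics/side0.png")[270:400,160:340]
a=cv2.resize(a,None,fx=3.2,fy=3.2,interpolation=cv2.INTER_CUBIC)
b=cv2.resize(b,(800-576+0,0) if 0 else None,fx=3.2,fy=3.2,interpolation=cv2.INTER_CUBIC)
cv2.imwrite("pics/a.png",a);cv2.imwrite("pics/b.png",b)
```

```text
(no output)
```

View pics/a.png

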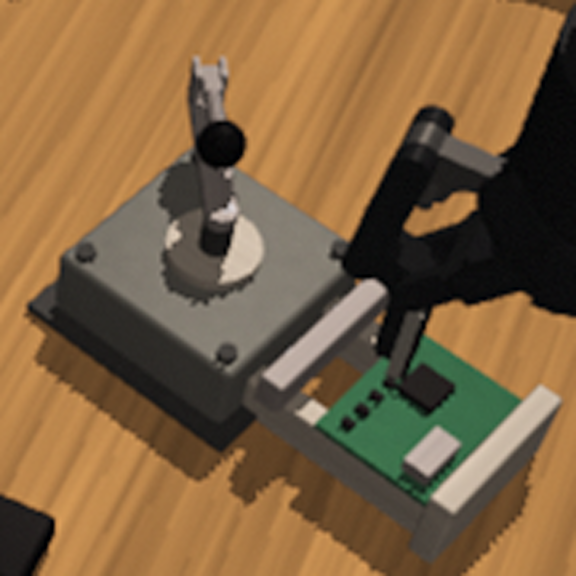

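View pics/b.png

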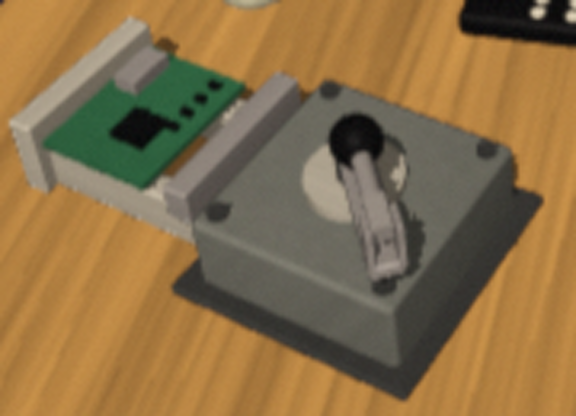

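```bash
cat > h.py <<'E'
import cv2,numpy as np
from workcell import manip
def proj(n,P):
    c=manip.get_calibration(n);K=np.array([[c["fx"],0,c["cx"]],[0,c["fy"],c["cy"]],[0,0,1]])
    return cv2.projectPoints(np.array(P,float),c["rvec"],c["tvec"],K,None)[0][:,0]
def clamp(p,q):
    x,y,w=p;c,s=np.cos(w),np.sin(w);q=np.array(q,float)
    return q@np.array([[c,s,0],[-s,c,0],[0,0,1]])+[x,y,0]
def crank(p,cr,h):  # hinge, ball
    d=np.array([-np.cos(cr),np.sin(cr),0]);H=.075*d+[0,0,.093]
    return clamp(p,[H,H-.05*np.cos(h)*d+[0,0,.05*np.sin(h)]])
E
python3 - <<'E'
from h import *
from scipy.optimize import least_squares
S=[((-.055,-.055,.045),(65,252)),((.055,-.055,.045),(226,385)),((-.055,.055,.045),(188,156)),((-.065,-.065,.006),(28,308)),((.065,-.065,.0),(222,452))]
D=[((-.055,.055,.045),(404,312)),((.055,.055,.045),(195,225)),((-.055,-.055,.045),(515,150)),((.055,-.055,.045),(322,83)),((.065,.065,.006),(173,290)),((-.065,.065,0),(405,398)),((-.065,-.065,.006),(542,198))]
us=np.array([u for _,u in S])/3.2+[345,100];ud=np.array([u for _,u in D])/3.2+[160,270]
bs=np.array([(209,82),(220,144)])/3.2+[345,100];bd=np.array([(387,255),(356,139)])/3.2+[160,270]
def f(v):
    p=v[:3];K=crank(p,v[3],v[4])
    return np.concatenate([(proj("scene",clamp(p,[q for q,_ in S]))-us).ravel(),(proj("side",clamp(p,[q for q,_ in D]))-ud).ravel(),
     ((proj("scene",K)-bs)*[[.5],[2]]).ravel(),((proj("side",K)-bd)*[[.5],[2]]).ravel(),[(v[4]-.05)*20]])
r=least_squares(f,[.6,.2,-.25,.5,.05],loss="soft_l1")
print(r.x,r.cost);print(f(r.x).reshape(-1)[:-1].reshape(-1,2).round(1).tolist())
print(crank(r.x[:3],*r.x[3:]), crank(r.x[:3],r.x[3],1.57)[1])
np.save("fit.npy",r.x)
E
```

```text
[ 0.56504095  0.18428655 -0.28800181  0.81732749  0.06715871] 29.299209761386535
[[-3.5, 1.3], [1.3, -2.3], [0.7, -5.9], [-2.0, -0.9], [-0.4, 0.8], [-2.6, -0.3], [-2.7, -0.3], [-0.1, -2.6], [-0.1, -2.9], [-1.3, -0.3], [1.9, 1.8], [0.5, -2.2], [-0.2, -1.2], [-1.0, -0.4], [-1.2, -3.8], [-0.2, 0.5]]
[[0.53137793 0.25130745 0.093     ]
 [0.55376935 0.20672757 0.09635541]] [0.53139581 0.25127187 0.14299998]
```

Fit: crank axis (0.565, 0.184), yaw -0.29, crank about 0.82, ball (0.554, 0.207, 0.096). These agree with the given heights and sizes. I'll hover above the ball with the fingers across the arm.

```bash
python3 -m creep '{"dp":[[40,-33,5],[80,-66,15],[120,-99,25],[160,-132,35],[200,-165,45]],"roll":[-0.1,-0.2,-0.3,-0.4,-0.46]}' 0.6
python3 -m creep '{"dp":[[0,0,0],[0,0,0],[0,0,0]],"roll":[0,0,0]}'
python3 - <<'E'
from h import *
s=manip.state();im=manip.get_image("wrist")
cv2.imwrite("pics/w1.png",im[:,:,::-1])
v=np.load("fit.npy");K=crank(v[:3],v[3],v[4])
T=np.eye(4);T[:3,:3]=s["eef_rot"];T[:3,3]=s["ee_pos"]
c=manip.get_calibration("wrist");W=np.linalg.inv(T@c["tool_from_camera"])
for P in list(K)+list(clamp(v[:3],[[0,0,.078]])):
    q=W@np.r_[P,1];print(c["fx"]*q[0]/q[2]+c["cx"],c["fy"]*q[1]/q[2]+c["cy"],q[2])
print(s["ee_pos"],s["eef_rot"],s["joint_positions"])
E
```

```text
clock: 0.65
ee_pos: [0.5668, 0.1911, 0.1964]
eef_rot: [[-0.446, 0.895, -0.0], [0.895, 0.446, 0.0], [0.0, 0.0, -1.0]]
ft_force: [0.4, 0.9, -0.4]
grip_width: 0.051
grip_force: 0.0
clock: 0.95
ee_pos: [0.5694, 0.1885, 0.197]
eef_rot: [[-0.442, 0.897, 0.001], [0.897, 0.442, -0.001], [-0.001, 0.001, -1.0]]
ft_force: [0.1, -1.5, 0.6]
grip_width: 0.0514
grip_force: 0.0
303.6095830516339 134.28709687146414 0.22899410053691416
304.57408467848467 206.5344276638371 0.23989990209766754
305.60552844873143 233.00483581377034 0.26461412905198534
[0.56944327 0.18854635 0.19698099] [[-4.42095874e-01  8.96967161e-01  1.07213438e-03]
 [ 8.96966899e-01  4.42096809e-01 -8.90897787e-04]
 [-1.27309325e-03  5.67806812e-04 -9.99999028e-01]] [-3.32764131e-01  4.86247441e-01 -8.68675403e-02  1.93135996e+00
  6.29908803e-02  7.25900641e-01  1.21690221e-03]
```

View pics/w1.png

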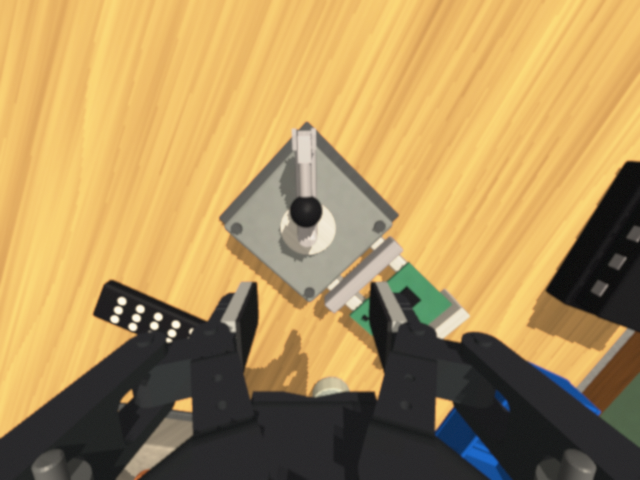

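The wrist view shows the ball at (306,212), against a prediction of (305,206), and the arm runs vertically in the picture. So roll is right and the ball sits about 3 mm closer in than the fit. I'll descend and grip.

```bash
python3 -m creep '{"dp":[[10,-3,10],[20,-5,30],[20,-5,60],[20,-5,90],[20,-5,108]],"roll":[0,0,0,0,0]}' 0.6
python3 -m creep '{"dp":[[0,0,3],[0,0,6],[0,0,6],[0,0,6],[0,0,6]],"roll":[0,0,0,0,0]}'
python3 - <<'E'
from h import *
cv2.imwrite("pics/w2.png",np.hstack([manip.get_image("wrist")[:,120:520,::-1],manip.get_image("side")[150:390,150:350,::-1].repeat(2,0).repeat(2,1)]))
E
```

```text
clock: 1.5
ee_pos: [0.5538, 0.2047, 0.0862]
eef_rot: [[-0.443, 0.897, -0.003], [0.897, 0.443, -0.001], [0.0, -0.003, -1.0]]
ft_force: [-0.3, -0.1, -0.7]
grip_width: 0.0512
grip_force: 0.0
clock: 2.0
ee_pos: [0.5557, 0.2059, 0.0838]
eef_rot: [[-0.444, 0.896, 0.002], [0.896, 0.444, 0.001], [-0.0, 0.002, -1.0]]
ft_force: [0.6, 0.1, -0.4]
grip_width: 0.0513
grip_force: 0.0
```

View pics/w2.png

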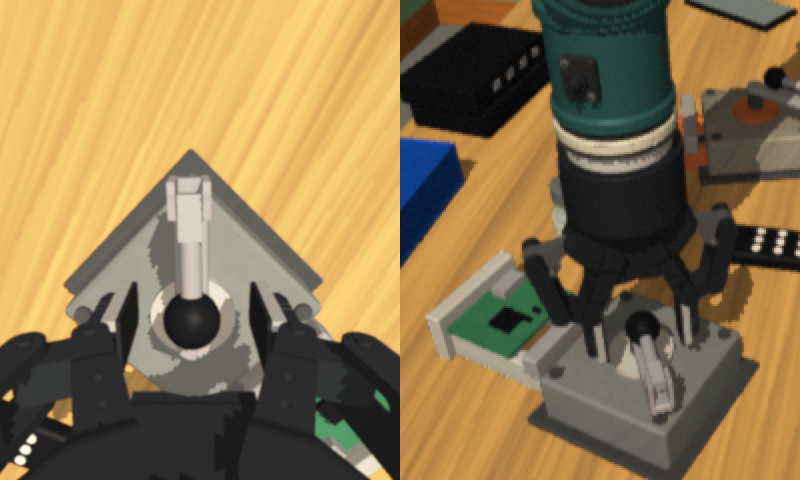

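The ball at (192,320) sits midway between the pads, level with them. Closing.

```bash
python3 -m creep '{"dp":[[0,0,0],[0,0,0],[0,0,0],[0,0,0],[0,0,0]],"roll":[0,0,0,0,0]}' 0
python3 -m creep '{"dp":[[0,0,0],[0,0,0],[0,0,0]],"roll":[0,0,0]}'
python3 - <<'E'
from h import *
s=manip.state();im=manip.get_image("wrist")[150:480,120:520,::-1];cv2.imwrite("pics/w3.png",im)
E
```

```text
clock: 2.6
ee_pos: [0.555, 0.2056, 0.0829]
eef_rot: [[-0.444, 0.896, 0.0], [0.896, 0.444, -0.0], [-0.0, 0.0, -1.0]]
ft_force: [-0.1, -0.0, 0.3]
grip_width: 0.0206
grip_force: 58.5
clock: 2.9
ee_pos: [0.555, 0.2056, 0.0828]
eef_rot: [[-0.444, 0.896, -0.0], [0.896, 0.444, -0.0], [-0.0, -0.0, -1.0]]
ft_force: [0.4, -0.0, 0.4]
grip_width: 0.0213
grip_force: 58.5
```

View pics/w3.png

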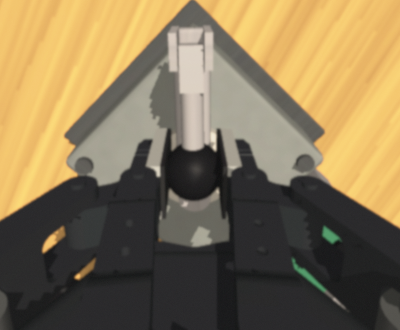

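Gripped (21 mm, 58 N), with the ball centred between the pads. Now I'll swing it up along the 50 mm arc.

```bash
python3 -m creep '{"dp":[[0.3,0,-3],[0.9,0,-7],[2.2,0,-12],[3.9,0,-17],[6,0,-21.5]],"roll":[0,0,0,0,0]}'
python3 -m creep '{"dp":[[2.7,0,-4.3],[5.8,0,-8.3],[9.2,0,-12],[13,0,-15.3],[17,0,-18]],"roll":[0,0,0,0,0]}'
python3 -m creep '{"dp":[[4.3,0,-2.4],[9,0,-4.4],[13.8,0,-6],[18.5,0,-7.2],[23,0,-7.8]],"roll":[0,0,0,0,0]}'
python3 -m creep '{"dp":[[2,0,0],[3,0,0],[3,0,0],[3,0,0]],"roll":[0,0,0,0]}'
python3 - <<'E'
from h import *
im=[cv2.resize(manip.get_image(n)[y:y+240,x:x+240,::-1],(400,400)) for n,x,y in(("scene",320,20),("side",170,170))];cv2.imwrite("pics/u.png",np.hstack(im))
E
```

```text
clock: 3.45
ee_pos: [0.552, 0.2108, 0.1045]
eef_rot: [[-0.444, 0.896, -0.0], [0.896, 0.444, -0.0], [-0.0, -0.001, -1.0]]
ft_force: [1.6, 0.2, -6.5]
grip_width: 0.0211
grip_force: 58.8
clock: 3.95
ee_pos: [0.5449, 0.2252, 0.1228]
eef_rot: [[-0.443, 0.896, 0.0], [0.896, 0.443, -0.002], [-0.001, -0.0, -1.0]]
ft_force: [2.1, -4.3, -4.9]
grip_width: 0.0207
grip_force: 58.8
clock: 4.45
ee_pos: [0.5349, 0.2456, 0.1307]
eef_rot: [[-0.443, 0.896, 0.0], [0.896, 0.443, -0.002], [-0.002, -0.0, -1.0]]
ft_force: [2.6, -4.9, -2.7]
grip_width: 0.0208
grip_force: 58.7
clock: 4.85
ee_pos: [0.5333, 0.2485, 0.1308]
eef_rot: [[-0.443, 0.896, -0.0], [0.896, 0.443, -0.002], [-0.001, -0.001, -1.0]]
ft_force: [1.9, -4.2, 0.5]
grip_width: 0.0207
grip_force: 58.9
```

View pics/u.png

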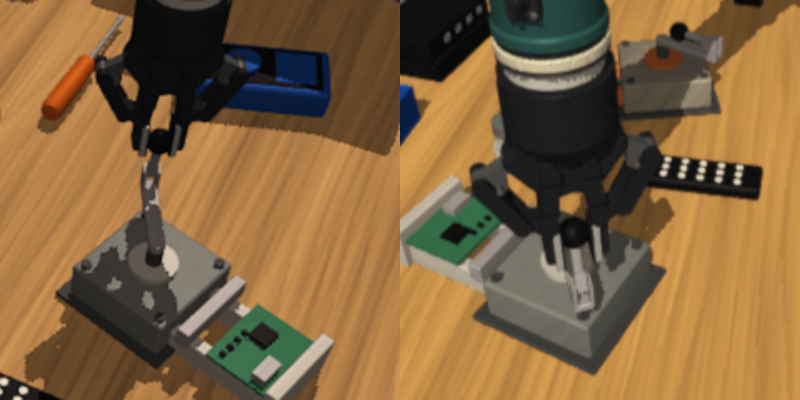

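The ball is held and raised, at scene px (416,104.6) and side px (273.8,308.6). I'll triangulate to get the fold angle.

```bash
cat >> h.py <<'E'
def tri(us,ud):
    P=[]
    for n in("scene","side"):
        c=manip.get_calibration(n);K=np.array([[c["fx"],0,c["cx"]],[0,c["fy"],c["cy"]],[0,0,1]])
        P.append(K@np.c_[cv2.Rodrigues(c["rvec"])[0],c["tvec"]])
    X=cv2.triangulatePoints(P[0],P[1],np.array(us,float),np.array(ud,float))[:,0];return X[:3]/X[3]
E
python3 - <<'E'
from h import *
print("before",tri((345+220/3.2,100+144/3.2),(160+356/3.2,270+139/3.2)))
X=tri((416,104.6),(273.8,308.6));v=np.load("fit.npy");print(X,crank(v[:3],v[3],1.5))
s=manip.state();print(s["ee_pos"],s["ee_pos"]-s["eef_rot"][:,2]*.011)
for h in (1.2,1.4,1.57):
  for n in("scene","side"):print(h,n,proj(n,crank(v[:3],v[3],h)[1:]))
E
```

```text
before [0.55427849 0.20644655 0.09643116]
[0.53705745 0.24209864 0.14303727] [[0.53137793 0.25130745 0.093     ]
 [0.53296542 0.24814687 0.14287475]]
[0.53328019 0.24853549 0.1307885 ] [0.53328188 0.24855241 0.14178848]
1.2 scene [[415.1315832  109.63086863]]
1.2 side [[272.82997228 306.48780546]]
1.4 scene [[414.74642016 103.89360242]]
1.4 side [[274.12073518 310.15028794]]
1.57 scene [[414.26303608  99.68708118]]
1.57 side [[275.40073369 314.41514053]]
```

```bash
python3 -m creep '{"dp":[[1,0,0],[2,0,0],[3,0,0],[4,0,0],[4,0,0]],"roll":[0,0,0,0,0]}'
python3 -m creep '{"dp":[[1,0,0],[2,0,0],[3,0,0],[4,0,0],[4,0,0]],"roll":[0,0,0,0,0]}'
python3 - <<'E'
from h import *
im=[cv2.resize(manip.get_image(n)[y:y+100,x:x+100,::-1],(400,400),interpolation=2) for n,x,y in(("scene",365,60),("side",225,260))];cv2.imwrite("pics/u2.png",np.hstack(im))
E
```

```text
clock: 5.45
ee_pos: [0.5321, 0.2521, 0.1309]
eef_rot: [[-0.443, 0.896, 0.001], [0.896, 0.443, -0.001], [-0.002, 0.001, -1.0]]
ft_force: [1.8, -5.0, 1.0]
grip_width: 0.0208
grip_force: 59.2
clock: 5.95
ee_pos: [0.5301, 0.2561, 0.1305]
eef_rot: [[-0.443, 0.896, 0.001], [0.896, 0.443, -0.001], [-0.001, 0.0, -1.0]]
ft_force: [1.9, -4.7, -2.1]
grip_width: 0.0206
grip_force: 59.4
```

View pics/u2.png

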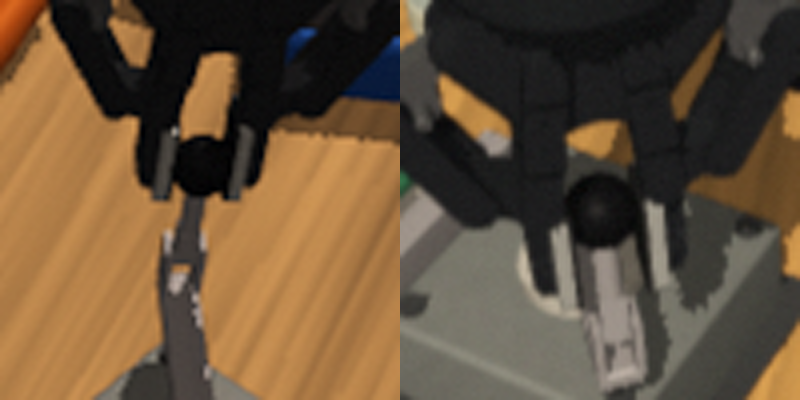

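```bash
python3 -m creep '{"dp":[[0,0,0],[0,0,0],[0,0,0],[-2,0,0],[-4,0,0]],"roll":[0,0,0,0,0]}' 0.4
python3 -m creep '{"dp":[[0,0,0],[0,0,0],[0,0,0],[0,0,0],[0,0,0]],"roll":[0,0,0,0,0]}' 0
python3 - <<'E'
from h import *
X=tri((415.75,101.25),(276,312.75));v=np.load("fit.npy");s=manip.state();R=s["eef_rot"]
print(X,v);c=v[:2];b=s["ee_pos"][:2];print(b-c,np.linalg.norm(b-c),np.linalg.norm(X[:2]-c))
d=X[:2]-c;a0=np.arctan2(d[1],d[0]);cr0=np.pi-a0+v[2];print(a0,cr0)
# circular path, radius .0745, from cr0 to 3.06, 20 rows, with roll 0->-.86, per call in tool axes at call start
N=20;t=np.arange(N+1)/N;cr=cr0+(3.07-cr0)*t;ang=np.pi-cr+v[2]
P=.0745*np.c_[np.cos(ang),np.sin(ang)]
th=np.arctan2(R[1,1],R[0,1]) # tool y world angle
for k in range(0,N,5):
    w=th+.86*k/N;ty=np.array([np.cos(w),np.sin(w)]);tx=np.array([-ty[1],ty[0]])
    D=(P[k+1:k+6]-P[k])*1e3
    print([[round(float(q@tx),1),round(float(q@ty),1),0] for q in D])
E
```

```text
clock: 6.55
ee_pos: [0.5314, 0.2536, 0.1303]
eef_rot: [[-0.445, 0.896, 0.0], [0.896, 0.445, 0.001], [0.0, 0.0, -1.0]]
ft_force: [0.5, -0.5, 0.4]
grip_width: 0.0341
grip_force: 0.0
clock: 7.05
ee_pos: [0.5316, 0.2528, 0.1303]
eef_rot: [[-0.444, 0.896, 0.0], [0.896, 0.444, -0.0], [-0.0, 0.0, -1.0]]
ft_force: [-0.1, -0.8, 4.2]
grip_width: 0.0206
grip_force: 58.5
[0.53346227 0.24874919 0.14293032] [ 0.56504095  0.18428655 -0.28800181  0.81732749  0.06715871]
[-0.03344942  0.06849509] 0.07622624891228097 0.07178192716622653
2.0263116790021503 0.8272791660669874
[[-0.5, 8.3, 0], [-1.9, 16.6, 0], [-4.3, 24.6, 0], [-7.5, 32.3, 0], [-11.6, 39.6, 0]]
[[-6.2, 5.6, 0], [-13.0, 10.5, 0], [-20.3, 14.5, 0], [-28.0, 17.8, 0], [-36.0, 20.1, 0]]
[[-8.3, -0.3, 0], [-16.6, -1.6, 0], [-24.7, -3.8, 0], [-32.4, -6.9, 0], [-39.8, -10.8, 0]]
[[-5.7, -6.1, 0], [-10.7, -12.8, 0], [-14.9, -20.0, 0], [-18.3, -27.6, 0], [-20.8, -35.6, 0]]
```

Ball regrasped, handle at about 1.5 rad. Now I'll crank.

```bash
python3 -m creep '{"dp":[[-0.5,8.3,0],[-1.9,16.6,0],[-4.3,24.6,0],[-7.5,32.3,0],[-11.6,39.6,0]],"roll":[-0.043,-0.086,-0.129,-0.172,-0.215]}'
python3 -m creep '{"dp":[[-6.2,5.6,0],[-13,10.5,0],[-20.3,14.5,0],[-28,17.8,0],[-36,20.1,0]],"roll":[-0.043,-0.086,-0.129,-0.172,-0.215]}'
python3 - <<'E'
from h import *
im=[cv2.resize(manip.get_image(n)[y:y+150,x:x+150,::-1],(400,400),interpolation=2) for n,x,y in(("scene",365,60),("side",180,230))];cv2.imwrite("pics/u3.png",np.hstack(im))
E
```

```text
clock: 7.55
ee_pos: [0.572, 0.2613, 0.1304]
eef_rot: [[-0.627, 0.779, -0.0], [0.779, 0.627, 0.001], [0.001, 0.0, -1.0]]
ft_force: [-2.0, -0.1, 3.7]
grip_width: 0.021
grip_force: 58.5
clock: 8.05
ee_pos: [0.6096, 0.245, 0.1304]
eef_rot: [[-0.779, 0.628, -0.002], [0.628, 0.779, -0.0], [0.001, -0.001, -1.0]]
ft_force: [-3.0, -1.2, 6.0]
grip_width: 0.0208
grip_force: 58.7
```

View pics/u3.png

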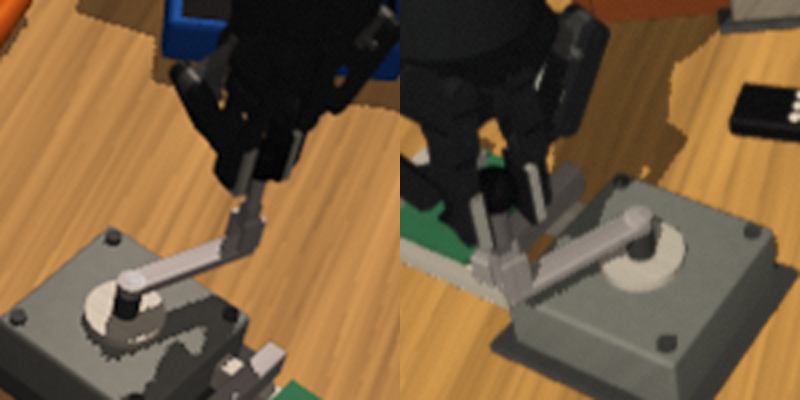

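The handle is upright and the crank is following, at about 1.9 rad. That was the 11th picture I've viewed, one over the limit, so I'll view no more and work from numbers.

```bash
python3 -m creep '{"dp":[[-8.3,-0.3,0],[-16.6,-1.6,0],[-24.7,-3.8,0],[-32.4,-6.9,0],[-39.8,-10.8,0]],"roll":[-0.043,-0.086,-0.129,-0.172,-0.215]}'
python3 -m creep '{"dp":[[-5.7,-6.1,0],[-10.7,-12.8,0],[-14.9,-20,0],[-18.3,-27.6,0],[-20.8,-35.6,0]],"roll":[-0.043,-0.086,-0.129,-0.172,-0.215]}'
python3 -m creep '{"dp":[[0,0,0],[0,0,0]],"roll":[0,0]}'
```

```text
clock: 8.65
ee_pos: [0.6325, 0.2117, 0.1304]
eef_rot: [[-0.895, 0.447, -0.004], [0.447, 0.895, -0.0], [0.003, -0.002, -1.0]]
ft_force: [-4.8, -0.4, 7.4]
grip_width: 0.0213
grip_force: 58.9
clock: 9.15
ee_pos: [0.6357, 0.1723, 0.1305]
eef_rot: [[-0.97, 0.245, -0.002], [0.245, 0.97, 0.003], [0.002, 0.002, -1.0]]
ft_force: [-3.2, 1.8, 4.6]
grip_width: 0.021
grip_force: 58.6
clock: 9.35
ee_pos: [0.6354, 0.1703, 0.1304]
eef_rot: [[-0.969, 0.248, -0.003], [0.248, 0.969, -0.0], [0.003, -0.001, -1.0]]
ft_force: [-4.0, -0.7, 6.5]
grip_width: 0.0209
grip_force: 58.8
```

```bash
python3 -m creep '{"dp":[[0,-2,0],[0,-4,0],[0,-6,0],[0,-6,0],[0,-6,0]],"roll":[0,0,0,0,0]}'
python3 -m creep '{"dp":[[0,-1,0],[0,-2,0],[0,-3,0],[0,-3,0]],"roll":[0,0,0,0]}'
```

```text
clock: 9.85
ee_pos: [0.6344, 0.1656, 0.1304]
eef_rot: [[-0.969, 0.247, -0.002], [0.247, 0.969, 0.001], [0.002, 0.001, -1.0]]
ft_force: [-5.2, 1.5, 5.9]
grip_width: 0.0209
grip_force: 58.7
clock: 10.25
ee_pos: [0.6339, 0.164, 0.1304]
eef_rot: [[-0.969, 0.247, -0.001], [0.247, 0.969, 0.003], [0.001, 0.003, -1.0]]
ft_force: [-4.3, 2.6, 4.6]
grip_width: 0.0208
grip_force: 58.6
```

```bash
python3 -m creep '{"dp":[[0,-2,0],[0,-4,0],[0,-5,0],[0,-5,0],[0,-5,0]],"roll":[0,0,0,0,0]}'
```

```text
clock: 10.75
ee_pos: [0.6337, 0.1634, 0.1305]
eef_rot: [[-0.97, 0.244, 0.003], [0.244, 0.97, 0.009], [-0.001, 0.009, -1.0]]
ft_force: [-0.8, 8.7, 0.8]
grip_width: 0.0208
grip_force: 58.6
```

At the stop (force rose to 8.7 N while it barely moved). Now I'll fold the handle down along the same arc in reverse, easing off the tangential push.

```bash
python3 -m creep '{"dp":[[4.9,3,0.6],[9.8,5,1.7],[14.6,5,3.3],[19.1,5,5.3],[23.5,5,7.8]],"roll":[0,0,0,0,0]}'
python3 -m creep '{"dp":[[4,0,2.9],[7.8,0,6.2],[11.2,0,9.9],[14.2,0,13.8],[16.8,0,18.1]],"roll":[0,0,0,0,0]}'
```

```text
clock: 11.25
ee_pos: [0.6177, 0.1682, 0.1254]
eef_rot: [[-0.968, 0.249, 0.012], [0.249, 0.968, 0.003], [-0.011, 0.006, -1.0]]
ft_force: [2.6, 0.5, 12.7]
grip_width: 0.0211
grip_force: 61.3
clock: 11.75
ee_pos: [0.5994, 0.1736, 0.1062]
eef_rot: [[-0.969, 0.248, 0.009], [0.248, 0.969, 0.004], [-0.007, 0.006, -1.0]]
ft_force: [2.3, 4.9, 7.6]
grip_width: 0.021
grip_force: 69.3
```

```bash
python3 -m creep '{"dp":[[3,0,4.5],[6,0,9],[8,0,14],[9,0,19],[10,0,23]],"roll":[0,0,0,0,0]}'
python3 -m creep '{"dp":[[0,0,0],[0,0,1],[0,0,1]],"roll":[0,0,0]}'
```

```text
clock: 12.25
ee_pos: [0.5913, 0.1759, 0.0828]
eef_rot: [[-0.969, 0.248, 0.011], [0.248, 0.969, 0.005], [-0.009, 0.007, -1.0]]
ft_force: [5.1, 3.5, 5.1]
grip_width: 0.0209
grip_force: 71.8
clock: 12.55
ee_pos: [0.5911, 0.176, 0.0819]
eef_rot: [[-0.969, 0.247, 0.01], [0.247, 0.969, 0.005], [-0.009, 0.007, -1.0]]
ft_force: [3.8, 3.3, 4.9]
grip_width: 0.0208
grip_force: 71.7
```

```bash
python3 -m creep '{"dp":[[0,0,0],[0,0,0],[0,0,0],[0,0,0],[0,0,0]],"roll":[0,0,0,0,0]}' 0.6
python3 -m creep '{"dp":[[0,0,-10],[0,0,-30],[0,0,-60],[0,0,-90],[0,0,-120]],"roll":[0,0,0,0,0]}'
python3 -m creep '{"dp":[[-20,0,-40],[-40,0,-60],[-60,0,-60],[-60,0,-60]],"roll":[0,0,0,0]}'
python3 - <<'E'
from h import *
v=np.load("fit.npy");s=manip.state();T=np.eye(4);T[:3,:3]=s["eef_rot"];T[:3,3]=s["ee_pos"]
c=manip.get_calibration("wrist");W=np.linalg.inv(T@c["tool_from_camera"])
def wp(P):
    q=W@np.r_[P,1];return np.array([c["fx"]*q[0]/q[2]+c["cx"],c["fy"]*q[1]/q[2]+c["cy"]])
for n in("wrist","scene","side"):
    g=manip.get_image(n).max(2);f=wp if n=="wrist" else lambda P:proj(n,[P])[0]
    print(n,[f(crank(v[:3],cr,h)[1]).round(1).tolist() for cr,h in((3.1,0),(3.1,.25),(3.1,.5),(2.9,0))])
    u=f(crank(v[:3],3.1,.1)[1]).astype(int);x0,y0=u-30
    N,L,st,ce=cv2.connectedComponentsWithStats((g[max(y0,0):y0+60,max(x0,0):x0+60]<32).astype(np.uint8))
    print([(st[i].tolist(),(ce[i]+[max(x0,0),max(y0,0)]).round(1).tolist()) for i in range(1,N) if st[i,4]>25])
E
```

```text
clock: 13.05
ee_pos: [0.5854, 0.1734, 0.0798]
eef_rot: [[-0.969, 0.248, -0.001], [0.248, 0.969, -0.001], [0.001, -0.001, -1.0]]
ft_force: [-0.4, 0.2, -0.3]
grip_width: 0.0515
grip_force: 0.0
clock: 13.55
ee_pos: [0.5858, 0.1739, 0.202]
eef_rot: [[-0.969, 0.248, 0.0], [0.248, 0.969, 0.0], [-0.0, 0.0, -1.0]]
ft_force: [0.1, 0.4, -0.4]
grip_width: 0.0509
grip_force: 0.0
clock: 13.95
ee_pos: [0.6472, 0.1574, 0.2621]
eef_rot: [[-0.968, 0.251, 0.005], [0.251, 0.968, 0.0], [-0.004, 0.001, -1.0]]
ft_force: [-0.4, -0.6, -0.2]
grip_width: 0.0514
grip_force: 0.0
wrist [[320.0, 148.5], [320.3, 150.9], [320.6, 157.2], [325.6, 147.9]]
[([16, 27, 16, 21, 118], [310.8, 156.5])]
scene [[428.2, 166.5], [430.4, 161.5], [434.2, 157.8], [429.8, 164.4]]
[([26, 20, 15, 15, 171], [431.1, 161.3]), ([10, 36, 9, 10, 57], [411.5, 175.4])]
side [[253.0, 298.5], [251.1, 291.8], [247.4, 284.8], [251.5, 300.8]]
[([21, 19, 16, 15, 175], [250.4, 290.9])]
```

The ball reads h ≈ 0.27, which is borderline. I'll press it flat with shut fingers from above.

```bash
python3 - <<'E'
from h import *
X=tri((431.1,161.3),(250.4,290.9));s=manip.state();print(X,s["eef_rot"].T@(X-s["ee_pos"])*1e3)
E
python3 -m creep '{"dp":[[0,0,0],[0,0,0],[0,0,0],[0,0,0],[0,0,0]],"roll":[0,0,0,0,0]}' 0
```

```text
[0.59182008 0.1774958  0.10665861] [ 53.57789421   5.23678291 153.29475235]
clock: 14.6
ee_pos: [0.644, 0.1591, 0.2602]
eef_rot: [[-0.969, 0.248, -0.0], [0.248, 0.969, -0.0], [0.0, -0.0, -1.0]]
ft_force: [-0.4, -1.2, -0.0]
grip_width: -0.0001
grip_force: 0.0
```

```bash
python3 -m creep '{"dp":[[19,2,20],[38,4,45],[56,5,70],[57,5,95],[57,5,115]],"roll":[0,0,0,0,0]}'
python3 -m creep '{"dp":[[0,0,5],[0,0,11],[0,0,17],[0,0,22],[0,0,26]],"roll":[0,0,0,0,0]}'
```

```text
clock: 15.1
ee_pos: [0.589, 0.1783, 0.144]
eef_rot: [[-0.969, 0.247, -0.001], [0.247, 0.969, -0.0], [0.001, -0.001, -1.0]]
ft_force: [1.1, -1.1, 0.4]
grip_width: 0.0
grip_force: 0.0
clock: 15.6
ee_pos: [0.5904, 0.1782, 0.1195]
eef_rot: [[-0.969, 0.248, 0.001], [0.248, 0.969, 0.0], [-0.001, 0.001, -1.0]]
ft_force: [-1.7, 0.0, 0.3]
grip_width: -0.0002
grip_force: 0.4
```

```bash
python3 -m creep '{"dp":[[0,0,2],[0,0,4],[0,0,6],[0,0,7],[0,0,7]],"roll":[0,0,0,0,0]}'
```

```text
clock: 16.1
ee_pos: [0.5903, 0.1782, 0.1126]
eef_rot: [[-0.969, 0.248, 0.0], [0.248, 0.969, 0.0], [-0.0, 0.0, -1.0]]
ft_force: [-1.5, -0.3, 3.8]
grip_width: 0.0002
grip_force: 1.4
```

```bash
python3 -m creep '{"dp":[[0,0,1],[0,0,2],[0,0,3],[0,0,3],[0,0,3]],"roll":[0,0,0,0,0]}'
python3 -m creep '{"dp":[[0,0,-10],[0,0,-35],[0,0,-70],[-20,0,-110],[-50,0,-140]],"roll":[0,0,0,0,0]}'
python3 -m creep '{"dp":[[-20,0,0],[-20,0,0],[-20,0,0]],"roll":[0,0,0]}'
python3 - <<'E'
from h import *
v=np.load("fit.npy");r=[]
for n in("scene","side"):
    g=manip.get_image(n).max(2);f=lambda P:proj(n,[P])[0]
    u=f(crank(v[:3],3.1,.1)[1]).astype(int);x0,y0=u-30
    N,L,st,ce=cv2.connectedComponentsWithStats((g[y0:y0+60,x0:x0+60]<32).astype(np.uint8))
    for i in range(1,N):
        if st[i,4]>25: print(n,st[i].tolist(),(ce[i]+[x0,y0]).round(1))
    i=1+st[1:,4].argmax();r.append(ce[i]+[x0,y0])
    print([f(crank(v[:3],cr,h)[1]).round(1).tolist() for cr,h in((3.1,0),(3.1,.1),(3.1,.25),(2.9,.1))])
print(tri(*r))
E
```

```text
clock: 16.6
ee_pos: [0.5905, 0.1794, 0.1112]
eef_rot: [[-0.969, 0.248, 0.002], [0.248, 0.969, 0.001], [-0.001, 0.002, -1.0]]
ft_force: [-3.8, 1.2, 12.3]
grip_width: -0.0002
grip_force: 6.2
clock: 17.1
ee_pos: [0.638, 0.1665, 0.2518]
eef_rot: [[-0.969, 0.246, 0.001], [0.246, 0.969, 0.001], [-0.0, 0.001, -1.0]]
ft_force: [0.8, 0.8, -0.1]
grip_width: -0.0003
grip_force: 0.0
clock: 17.4
ee_pos: [0.6573, 0.16, 0.2484]
eef_rot: [[-0.969, 0.249, -0.002], [0.249, 0.969, -0.001], [0.002, -0.001, -1.0]]
ft_force: [0.2, 0.2, 0.5]
grip_width: -0.0001
grip_force: 0.0
scene [24, 26, 15, 15, 167] [428.5 166.5]
scene [10, 37, 9, 9, 56] [411.5 175.5]
[[428.2, 166.5], [428.9, 164.4], [430.4, 161.5], [430.5, 162.3]]
side [24, 26, 19, 15, 181] [253.6 298.3]
[[253.0, 298.5], [252.5, 295.9], [251.1, 291.8], [250.9, 298.2]]
[0.5892728  0.17807242 0.09311637]
```

The ball is now at z = 0.093 and matches crank 3.1, handle 0 to within 0.6 px, with the robot clear. Handing in.

```bash
python3 -c "
from workcell import manip
print(manip.close_job())"
```

```text
the job is handed in; nothing more can be done
None
```

Handed in at about 17.5 s: on the green-board clamp the handle was swung upright, the crank turned to its stop and the handle pressed flat, with final images matching crank 3.1 and handle 0; I viewed 11 pictures, one over the limit of 10.

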